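Find the rocking corner of a jig plate and press its shim lever flat

TASK

The welding jig plate rocks on its frame because it has nothing firm under one corner. Press down on the corners with a fingertip, one after another, until you find the one that gives; press the shim lever beside that corner down flat, and then press firmly on that same corner once more to prove that the plate no longer gives. Leave the other three levers standing and the loose parts where they are; do not pick up or shift the plate.

Things in the scene. Friction and masses are not known exactly. Their poses are not given: they have to be found in the camera images.
- jig_base: fixed H-shaped frame of 6 mm flat bar, 156 x 288 mm, that carries all. Origin: its centre, on the table; x points away from the robot (far), y to the left along the long bars, z up. Its centre boss (32 mm diameter) reaches z = 46 mm; a 12 mm dowel goes on up through the plate to z = 68 mm
- jig_plate: loose steel plate 150 x 150 x 8 mm, 1.1 kg, on the boss and on hidden rest buttons under its corners; a stop 14 mm high on top near the centre. Origin: centre of its underside, 46 mm up; axes as jig_base. One button (any of the four) is worn: level at rest, that corner gives 3.5 mm under a push of 2 to 4.5 N and comes back when let go; a firm corner gives under 1 mm
- corner_near_left (a point): point on top of the plate above the near left rest button, the place to press that corner; 56 mm from the plate's centre towards near, 60 mm towards left, 54 mm above the table at rest. Moves with the plate
- lever_near_left (a joint): shim lever of the near left corner, rad: -0.05 to 0.05 standing, tilted up at about 45 degrees; 0.78 pressed flat onto its stop. Flat, its eccentric packs the rest button up by 3.6 mm. Stiff: 3 to 8 N downward on the paddle turns it; it stays where it is left
- paddle_near_left (a point): centre of the upper face of that lever's paddle (24 mm wide, 38 long, 6 thick), 52 mm from its hinge pin. The lever points leftward from the plate's left edge. Pin: parallel to jig_base x, at its x = -56, y = +67.5, z = 16 mm. Height standing 55 mm, flat 19 mm. A tip going straight down 38 mm outward of the pin slides along it and lays it flat
- corner_near_right (a point): point on top of the plate above the near right rest button, the place to press that corner; 56 mm from the plate's centre towards near, 60 mm towards right, 54 mm above the table at rest. Moves with the plate
- lever_near_right (a joint): shim lever of the near right corner, rad: -0.05 to 0.05 standing, tilted up at about 45 degrees; 0.78 pressed flat onto its stop. Flat, its eccentric packs the rest button up by 3.6 mm. Stiff: 3 to 8 N downward on the paddle turns it; it stays where it is left
- paddle_near_right (a point): centre of the upper face of that lever's paddle (24 mm wide, 38 long, 6 thick), 52 mm from its hinge pin. The lever points rightward from the plate's right edge. Pin: parallel to jig_base x, at its x = -56, y = -67.5, z = 16 mm. Height standing 55 mm, flat 19 mm. A tip going straight down 38 mm outward of the pin slides along it and lays it flat
- corner_far_left (a point): point on top of the plate above the far left rest button, the place to press that corner; 56 mm from the plate's centre towards far, 60 mm towards left, 54 mm above the table at rest. Moves with the plate
- lever_far_left (a joint): shim lever of the far left corner, rad: -0.05 to 0.05 standing, tilted up at about 45 degrees; 0.78 pressed flat onto its stop. Flat, its eccentric packs the rest button up by 3.6 mm. Stiff: 3 to 8 N downward on the paddle turns it; it stays where it is left
- paddle_far_left (a point): centre of the upper face of that lever's paddle (24 mm wide, 38 long, 6 thick), 52 mm from its hinge pin. The lever points leftward from the plate's left edge. Pin: parallel to jig_base x, at its x = +56, y = +67.5, z = 16 mm. Height standing 55 mm, flat 19 mm. A tip going straight down 38 mm outward of the pin slides along it and lays it flat
- corner_far_right (a point): point on top of the plate above the far right rest button, the place to press that corner; 56 mm from the plate's centre towards far, 60 mm towards right, 54 mm above the table at rest. Moves with the plate
- lever_far_right (a joint): shim lever of the far right corner, rad: -0.05 to 0.05 standing, tilted up at about 45 degrees; 0.78 pressed flat onto its stop. Flat, its eccentric packs the rest button up by 3.6 mm. Stiff: 3 to 8 N downward on the paddle turns it; it stays where it is left
- paddle_far_right (a point): centre of the upper face of that lever's paddle (24 mm wide, 38 long, 6 thick), 52 mm from its hinge pin. The lever points rightward from the plate's right edge. Pin: parallel to jig_base x, at its x = +56, y = -67.5, z = 16 mm. Height standing 55 mm, flat 19 mm. A tip going straight down 38 mm outward of the pin slides along it and lays it flat
- bar_end: loose sawn end of round steel bar standing up, 22 mm diameter, 30 mm high, on the table between the two left levers; origin at the centre of its underside. Leave it alone
- hex_nut: loose rusty hexagon nut, 36 x 31 x 16 mm, on the table between the two right levers; origin at the centre of its underside. Leave it alone
- steel_bolt: loose hexagon bolt standing on its head, 24 x 21 x 49 mm, on the table left of the frame; origin at the centre of its underside. Leave it alone
Things that resemble listed ones, but are neither listed nor needed, are in the scene too. There is more than one size of the jig_plate; the one meant has the size given above.

How it is judged (in metres and radians):
On the way, in this order (a step that is already met when the one before it is completed fails the run):
1. the rocking corner is pressed down by the fingers until it gives (sinks more than 2 mm), all levers still standing (contact force between the fingers and jig_plate above 0.5 N and z of any of corner_near_left, corner_near_right, corner_far_left, corner_far_right in the frame of jig_base below 0.052 m and value of joint each of lever_near_left, lever_near_right, lever_far_left, lever_far_right below 0.15 rad), for 0.1 s.
2. the lever of that corner is flat, the other three stand, the plate is level (angle between jig_plate's own z axis and vertical below 0.01 rad and ((value of joint lever_near_left above 0.72 rad and value of joint each of lever_near_right, lever_far_left, lever_far_right below 0.15 rad) or (value of joint lever_near_right above 0.72 rad and value of joint each of lever_near_left, lever_far_left, lever_far_right below 0.15 rad) or (value of joint lever_far_left above 0.72 rad and value of joint each of lever_near_left, lever_near_right, lever_far_right below 0.15 rad) or (value of joint lever_far_right above 0.72 rad and value of joint each of lever_near_left, lever_near_right, lever_far_left below 0.15 rad))), for 0.2 s.
3. the same corner is pressed again (over 4 N, fingers within 40 mm of its marked point) and no longer gives (less than 1.5 mm) (contact force between the fingers and jig_plate above 4 N and ((value of joint lever_near_left above 0.72 rad and horizontal distance between the grasp point and corner_near_left below 0.04 m and z of corner_near_left in the frame of jig_base above 0.0525 m) or (value of joint lever_near_right above 0.72 rad and horizontal distance between the grasp point and corner_near_right below 0.04 m and z of corner_near_right in the frame of jig_base above 0.0525 m) or (value of joint lever_far_left above 0.72 rad and horizontal distance between the grasp point and corner_far_left below 0.04 m and z of corner_far_left in the frame of jig_base above 0.0525 m) or (value of joint lever_far_right above 0.72 rad and horizontal distance between the grasp point and corner_far_right below 0.04 m and z of corner_far_right in the frame of jig_base above 0.0525 m))), for 0.1 s.
At the end, for the whole second after the job is handed in: Only the rocking corner's lever is flat (over 0.72 rad), the others stand (under 0.15); the plate is still, level (0.010 rad), at its height (1.5 mm), within 6 mm and 0.06 rad of true on the frame; bar end, nut and bolt within 15 mm of their places (all of step 2 and horizontal distance between jig_plate and jig_base below 0.006 m and angle between the x axis of jig_plate and the x axis of jig_base, either way round below 0.06 rad and z of jig_plate in the frame of jig_base between 0.0445 and 0.0475 m and linear speed of jig_plate below 0.01 m/s and distance of each of bar_end, hex_nut, steel_bolt from where it was at the start of the episode below 0.015 m); the robot touches nothing.
It fails at once if the plate is picked up (its centre rises more than 6 mm) (z of jig_plate in the frame of jig_base above 0.052 m).
It fails at once if the lever of a firm corner is pressed and jacks the plate out of level (over 0.015 rad) (angle between jig_plate's own z axis and vertical above 0.015 rad and value of joint any of lever_near_left, lever_near_right, lever_far_left, lever_far_right above 0.6 rad).
It fails at once if a second lever is pressed (value of joint each of lever_near_left, lever_near_right above 0.3 rad or value of joint each of lever_near_left, lever_far_left above 0.3 rad or value of joint each of lever_near_left, lever_far_right above 0.3 rad or value of joint each of lever_near_right, lever_far_left above 0.3 rad or value of joint each of lever_near_right, lever_far_right above 0.3 rad or value of joint each of lever_far_left, lever_far_right above 0.3 rad).
It fails at once if the bar end, nut or bolt is moved more than 20 mm (distance of any of bar_end, hex_nut, steel_bolt from where it was at the start of the episode above 0.02 m).
It also fails if it takes over 58 s, if anything falls off the work surface, if the arm or the gripper's body presses on something with over 40 N, if the wrist force passes 120 N, or if a joint passes its speed limit or range.

ROBOT

A 7-joint arm with a two-finger parallel gripper is mounted at the origin on the work surface; the furniture and walls round the work are solid. World frame = base frame: x ahead of the robot, y to its left, z up, the work surface at z = 0. Lengths are in m, angles in degrees, forces in N, time in s.
With the tool pointing down it reaches from about 0.4 to 0.85 m from the base axis. Payload 4.4 kg.
Tool frame: the origin (TCP) lies at the very end of the fingers, on their centre line; the grasp point (between the pads) lies 19 mm behind it (manip.pinch_z is the distance from the TCP to the grasp point, in m); z points along the fingers, y is the direction in which the jaws open and shut (so a half turn about z gives the same grasp; the last joint's range is limited). The gripper opens to 94 mm and grips with 3 to 60 N. Pads are 16 mm wide; open, the fingers measure 119 mm over their backs; the gripper's body (75 mm by 177 mm) begins 78 mm behind the grasp point.
Start: joints at [-71.837, 36.005, 2.206, 86.941, -1.547, 57.084, -1.146], TCP at [0.243, 0.603, 0.205] pointing down, gripper open.
Joint ranges: [-175.42, 175.42], [-21.48, 121.26], [-71.46, 75.88], [10.55, 141.38], [-63.04, 243.04], [13.31, 113.54], [-168.57, 168.57]. Speed limits (degrees/s): [147.25, 147.25, 180, 180, 180, 180, 180].

INTERFACE

Orientations are given as a 3x3 rotation matrix whose columns are the frame's x, y, z axes.
In Python, from bench import manip gives the robot as it stands.
- The arm moves only by the tool servo_tool, never from a script. Its argument "commands" is a list of rows, each a list of 3 entries, a list of its own where there are three numbers: the shift along the tool's x, y, z in mm, then the turn, a rotation vector about the tool's x, y, z in degrees, then the opening, from 0 (shut) to 1 (fully open). In form: [[[tx, ty, tz], [ax, ay, az], fingers], ...]. A call has 1 to 20 rows; each row shifts and turns the commanded pose from where the row before left it, along the tool's axes as they then stand; what a row does not reach is not made up. A row lasts 1/12 s, in which the tool goes at most 41.7 mm and 7.16 degrees, less where a joint would pass 70% of its speed; a pose out of reach is approached as far as the arm can. A call is refused whole if a number of a shift passes 41.7 or a number of a turn 7.16, either way. A call with a gripper value outside its range is refused whole. The fingers move at their own pace and stop on an object; "squeeze" is the grip in N (left out, the last holds). Time passes only in rows, so rows that do not move let the fingers close. It gives the time, the measured TCP pose, the force and the opening at its end, in the units of the state.
- manip.observe(): the state, without advancing time (a new reading comes with each control period).
- manip.capture(name): name is "scene" or "top"; returns (picture, depth): 400x640x3 uint8, red, green, blue; 400x640 float32, m along the optical axis (not along the pixel's ray), 0 where there is no reading.
- manip.get_calibration(name): a dict with "mtx" (3x3 intrinsics, pixels), "dist_coeffs" ([k1, k2, p1, p2, k3] as OpenCV has them; the pictures are not rectified), "xyz" and "rotation" of the camera in the world. Camera axes: x right, y up, looking along -z (the intrinsics and any distortion apply to the point x, -y, -z); pixel columns grow to the right and rows downward; lengths in m; the calibration is good to about 2 mm. A picture is of the moment at which its call begins. get_calibration takes no time and is no camera call.
- manip.hand_in(): hands the job in, once; it reports no verdict.
The state is a dict: "time_s": time; "qpos": joint angles; "qd": joint speeds; "joint_torque": joint torques, N m; "tcp_pos": TCP position; "tool_rot": TCP orientation; "contact_force": force on the tool from outside, world axes, zero at the start; "wrist_torque": the same for the moment, N m; "grip_width": finger opening in m.
Only numpy, scipy, OpenCV 4.12 (cv2) and the standard library are available. Lean on these libraries where they do the work, as an engineer would, in place of code of your own. Each camera call takes 0.05 s, during which the arm holds its last target.

## Working session

There is one attempt and no reset: what is moved stays moved. The work goes in short steps, Python scripts to look and compute and a tool call to move; the robot and the scene stay as the last step left them, time stands still between calls to the robot, and variables do not carry over. Pictures are saved under pics/ and viewed, and the job is handed in when it is done.

Besides the shell and the picture viewer there is one more tool, called after "Request:" as a command line: name --argument value ..., lists and objects as JSON in quotes. servo_tool: Moves the arm, as the interface text tells. Its arguments: {"type":"object","properties":{"commands":{"type":"array","items":{"type":"array"}},"squeeze":{"type":"number"}},"required":["commands"]}

```bash
mkdir -p pics
python3 - <<'E'
from bench import manip
import cv2,numpy as np
np.set_printoptions(precision=4,suppress=True)
for n in ["scene","top"]:
    p,d=manip.capture(n); cv2.imwrite(f"pics/{n}0.png",p[:,:,::-1]); np.savez(f"{n}0.npz",p=p,d=d)
    print(n,manip.get_calibration(n))
print(manip.observe())
E
```

```text
scene {'mtx': array([[483.7758,   0.    , 315.2397],
       [  0.    , 483.7758, 206.8041],
       [  0.    ,   0.    ,   1.    ]]), 'dist_coeffs': array([0.0347, 0.    , 0.    , 0.    , 0.    ]), 'xyz': array([-0.1253, -0.4368,  0.8412]), 'rotation': array([[ 0.4563,  0.7007, -0.5484],
       [-0.8897,  0.3511, -0.2918],
       [-0.0119,  0.6211,  0.7836]])}
top {'mtx': array([[405.782 ,   0.    , 310.5424],
       [  0.    , 405.782 , 199.646 ],
       [  0.    ,   0.    ,   1.    ]]), 'dist_coeffs': array([-0.0166,  0.    ,  0.    ,  0.    ,  0.    ]), 'xyz': array([ 0.2266, -0.1462,  0.9217]), 'rotation': array([[-0.0064,  0.9787, -0.2054],
       [-1.    , -0.0067, -0.0003],
       [-0.0017,  0.2054,  0.9787]])}
{'time_s': 0.1, 'qpos': array([-71.8371,  36.0534,   2.2013,  86.9893,  -1.5465,  57.0838,
        -1.1462]), 'qd': array([-0.0694, -0.2025, -0.0769, -0.0088,  0.1805, -0.0002, -0.003 ]), 'joint_torque': array([  0.0035, -55.0789,   1.1475, -18.7117,  -0.0522,   0.0192,
         0.    ]), 'tcp_pos': array([0.2425, 0.6024, 0.2047]), 'tool_rot': array([[-0.9276,  0.3735, -0.0006],
       [ 0.3735,  0.9276, -0.0016],
       [-0.    , -0.0017, -1.    ]]), 'contact_force': array([-0.7317,  0.3066, -0.3239]), 'wrist_torque': array([ 0.0045, -0.0207,  0.0016]), 'grip_width': 0.09432360971198046}
```

View pics/scene0.png

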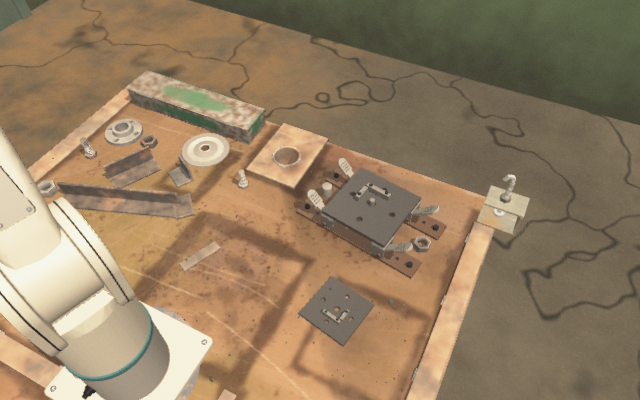

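View pics/top0.png

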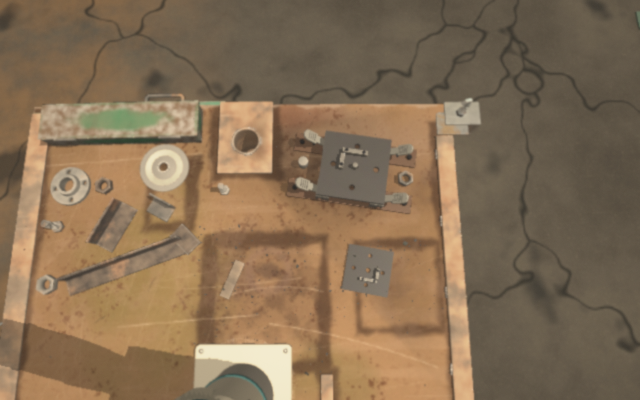

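The jig stands at about (355,167) in the top view and (372,208) in the scene view. The smaller decoy plate is at (368,270) in top. I'll enlarge the jig and measure it.

```bash
cat > h.py <<'E'
import numpy as np,cv2
from bench import manip
np.set_printoptions(precision=4,suppress=True)
def ray(n,px):
    c=manip.get_calibration(n); u=cv2.undistortPoints(np.float64(px).reshape(-1,1,2),c["mtx"],c["dist_coeffs"]).reshape(-1,2)
    d=np.c_[u[:,0],-u[:,1],-np.ones(len(u))]@np.array(c["rotation"]).T
    return np.array(c["xyz"]),d
def plane(n,px,z):
    o,d=ray(n,px); return o+d*((z-o[2])/d[:,2])[:,None]
def proj(n,P):
    c=manip.get_calibration(n); q=(np.atleast_2d(P)-c["xyz"])@np.array(c["rotation"]); q=q*[1,-1,-1]
    return cv2.projectPoints(q,np.zeros(3),np.zeros(3),c["mtx"],c["dist_coeffs"])[0].reshape(-1,2)
def two(p1,p2):
    o1,d1=ray("scene",p1);o2,d2=ray("top",p2);out=[]
    for a,b in zip(d1,d2):
        a=a/np.linalg.norm(a);b=b/np.linalg.norm(b)
        s=np.linalg.lstsq(np.c_[a,-b],o2-o1,rcond=None)[0]
        out.append(np.r_[(o1+s[0]*a+o2+s[1]*b)/2,np.linalg.norm(o1+s[0]*a-o2-s[1]*b)])
    return np.array(out)
def crop(n,f,x0,y0,x1,y1,k,out,pts=None):
    p=f[y0:y1,x0:x1,::-1]; p=cv2.resize(p,None,fx=k,fy=k,interpolation=cv2.INTER_CUBIC)
    if pts is not None:
        for q in pts: cv2.circle(p,tuple(int(round(v)) for v in ((q-[x0,y0]+.5)*k)),3,(0,0,255),-1)
    cv2.imwrite(out,p)
E
python3 - <<'E'
from h import *
t=np.load("top0.npz");s=np.load("scene0.npz")
crop("top",t["p"],280,115,430,225,5,"pics/tz.png")
crop("scene",s["p"],290,150,450,280,4.6,"pics/sz.png")
for n,f,w in(("top",t,(280,115,430,225)),("scene",s,(290,150,450,280))):
    hsv=cv2.cvtColor(f["p"],cv2.COLOR_RGB2HSV); x0,y0,x1,y1=w
    m=np.zeros(hsv.shape[:2],np.uint8); g=(hsv[...,1]<80)&(hsv[...,2]<110); m[y0:y1,x0:x1]=g[y0:y1,x0:x1]*255
    m=cv2.morphologyEx(m,cv2.MORPH_OPEN,np.ones((5,5)))
    c=max(cv2.findContours(m,cv2.RETR_EXTERNAL,cv2.CHAIN_APPROX_NONE)[0],key=cv2.contourArea)
    h=cv2.convexHull(c); q=cv2.approxPolyDP(h,6,True).reshape(-1,2); print(n,cv2.contourArea(c),q.tolist())
    print(plane(n,q,.054)); print("depth z at center", f["d"][167,355] if n=="top" else f["d"][210,372])
E
```

```text
top 1157.0 [[323, 175], [327, 132], [388, 141], [385, 151]]
[[ 0.4643 -0.1738  0.054 ]
 [ 0.565  -0.1842  0.054 ]
 [ 0.5426 -0.3214  0.054 ]
 [ 0.519  -0.3136  0.054 ]]
depth z at center 0.8879088
scene 48.0 [[377, 247], [370, 251]]
[[ 0.3906 -0.2965  0.054 ]
 [ 0.376  -0.288   0.054 ]]
depth z at center 0.9985259
```

View pics/tz.png

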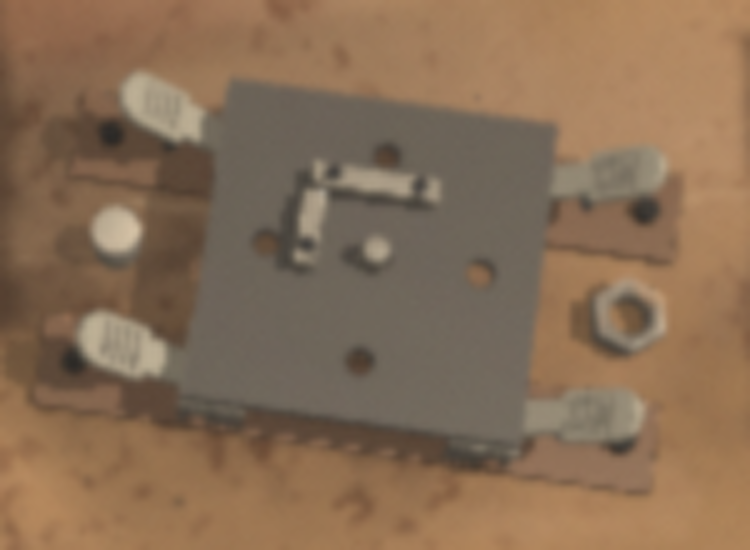

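View pics/sz.png

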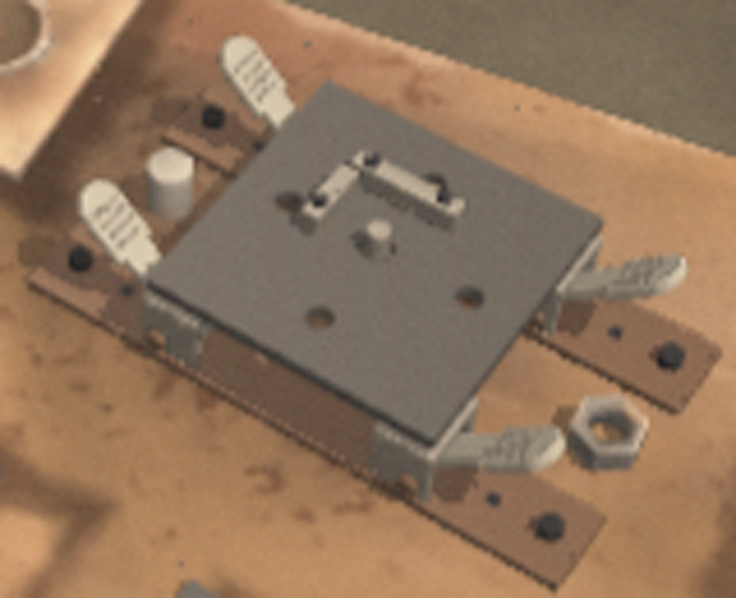

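Run:
```python
from h import *
t=np.load("top0.npz");s=np.load("scene0.npz")
T=np.array([[231,80],[557,127],[519,438],[181,396]])/5+[280,115]-.5
S=np.array([[333,83],[603,217],[432,438],[149,284]])/4.6+[290,150]-.5
P=two(S,T);print(P);print(P.mean(0))
for n,q in(("top",T),("scene",S)):
    A=plane(n,q,.054);c=A.mean(0);print(n,c);e=[np.linalg.norm(A[i]-A[(i+1)%4]) for i in range(4)];print(np.array(e))
    ex=(A[0]+A[1]-A[2]-A[3]);print("yaw x",np.degrees(np.arctan2(ex[1],ex[0])))
    ey=(A[0]+A[3]-A[2]-A[1]);print("yaw y",np.degrees(np.arctan2(-ey[0],ey[1])))
# dowel top z .068
dT=np.array([[377,249]])/5+[280,115]-.5; dS=np.array([[379,229]])/4.6+[290,150]-.5
print(two(dS,dT),plane("top",dT,.068),plane("scene",dS,.068))
# depth based heights on plate
for n,f,px in(("top",t,T),("scene",s,S)):
    c=px.mean(0);o,d=ray(n,px*.7+c*.3)
    z=[f["d"][int(round(v)),int(round(u))] for u,v in px*.7+c*.3]
    print(n,(o+d*np.array(z)[:,None]))
```

```text
[[ 0.5711 -0.1831  0.0514  0.0043]
 [ 0.545  -0.3286  0.0571  0.0028]
 [ 0.4027 -0.3051  0.0517  0.0001]
 [ 0.424  -0.1584  0.0487  0.0028]]
[ 0.4857 -0.2438  0.0522  0.0025]
top [ 0.4845 -0.2428  0.054 ]
[0.1486 0.1449 0.1487 0.1486]
yaw x -9.295395683959415
yaw y -8.358989261652495
scene [ 0.4855 -0.2454  0.054 ]
[0.1454 0.1496 0.1457 0.1512]
yaw x -9.146143862460924
yaw y -8.26066852792035
[[ 0.4844 -0.244   0.0689  0.0014]] [[ 0.4842 -0.2435  0.068 ]] [[ 0.4856 -0.2443  0.068 ]]
top [[ 0.5423 -0.1999  0.055 ]
 [ 0.5263 -0.3022  0.0543]
 [ 0.4257 -0.286   0.0558]
 [ 0.44   -0.1826  0.0545]]
scene [[ 0.5416 -0.2052  0.0556]
 [ 0.5293 -0.3042  0.0534]
 [ 0.4236 -0.289   0.0553]
 [ 0.4399 -0.1867  0.0536]]
```

Run:
```python
from h import *
t=np.load("top0.npz");s=np.load("scene0.npz")
for n,f in(("top",t),("scene",s)):
    v,u=np.mgrid[0:400:2,0:640:2]; px=np.c_[u.ravel(),v.ravel()]; o,d=ray(n,px); P=o+d*f["d"][v,u].ravel()[:,None]
    P=P[f["d"][v,u].ravel()>0]
    for y in np.arange(-.5,.7,.1):
        m=(P[:,0]>.2)&(P[:,0]<.7)&(abs(P[:,1]-y)<.05); print(n,round(y,1),P[m,2].max().round(3) if m.any() else None,end=' | ')
    print()
# predicted points overlay
c=np.array([.485,-.244]);a=np.radians(-8.8);R=np.array([[np.cos(a),-np.sin(a)],[np.sin(a),np.cos(a)]])
L=[(sx*.056,sy*.06,.054) for sx in(-1,1) for sy in(-1,1)]+[(sx*.056,sy*(.0675+.052*np.cos(np.radians(45))-.004),.055) for sx in(-1,1) for sy in(-1,1)]
W=np.array([np.r_[c+R@np.array(l[:2]),l[2]] for l in L]);print(W)
crop("top",t["p"],280,115,430,225,5,"pics/tz2.png",proj("top",W))
crop("scene",s["p"],290,150,450,280,4.6,"pics/sz2.png",proj("scene",W))
```

```text
top -0.5 0.14 | top -0.4 0.07 | top -0.3 0.071 | top -0.2 0.072 | top -0.1 0.072 | top -0.0 0.037 | top 0.1 0.057 | top 0.2 0.057 | top 0.3 0.057 | top 0.4 0.057 | top 0.5 0.056 | top 0.6 None | 
scene -0.5 0.142 | scene -0.4 0.072 | scene -0.3 0.071 | scene -0.2 0.072 | scene -0.1 0.069 | scene -0.0 0.048 | scene 0.1 0.056 | scene 0.2 0.057 | scene 0.3 0.056 | scene 0.4 0.057 | scene 0.5 0.056 | scene 0.6 None | 
[[ 0.4205 -0.2947  0.054 ]
 [ 0.4388 -0.1761  0.054 ]
 [ 0.5312 -0.3119  0.054 ]
 [ 0.5495 -0.1933  0.054 ]
 [ 0.4143 -0.3345  0.055 ]
 [ 0.445  -0.1363  0.055 ]
 [ 0.525  -0.3517  0.055 ]
 [ 0.5557 -0.1535  0.055 ]]
```

View pics/tz2.png

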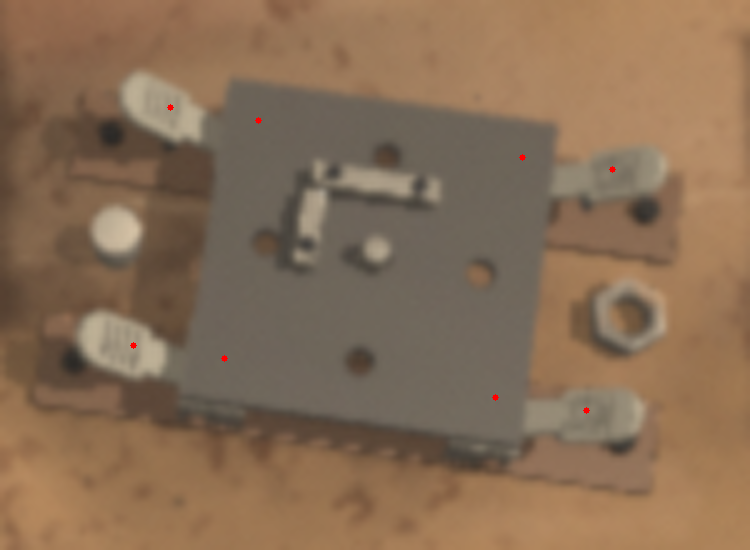

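View pics/sz2.png

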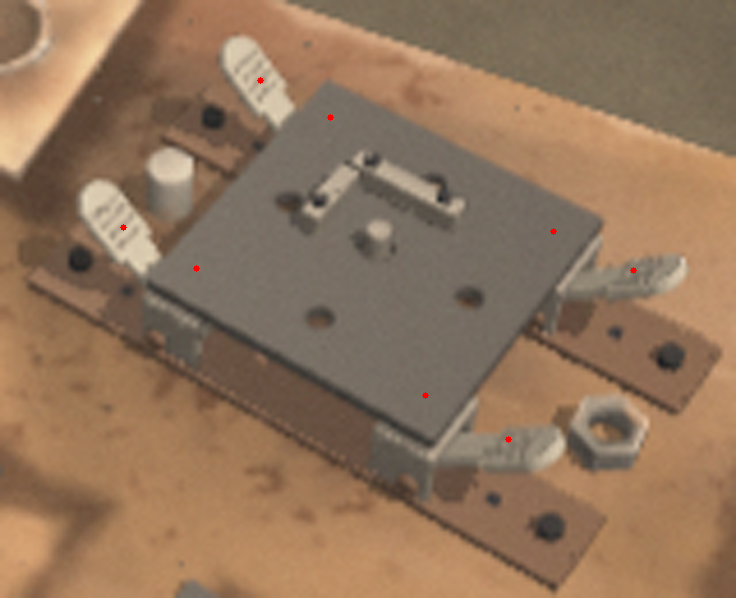

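The overlays place the four corners and paddles in both views, so the pose is good. Next I turn the tool square to the jig, shut the fingers and travel over.

Request:
servo_tool --commands '[[[0,0,0],[0,0,7],0],[[0,0,0],[0,0,7],0],[[0,0,0],[0,0,7],0],[[0,0,0],[0,0,7],0],[[0,0,0],[0,0,7],0],[[0,0,0],[0,0,7],0],[[0,0,0],[0,0,7],0],[[0,0,0],[0,0,7],0],[[0,0,0],[0,0,7],0],[[0,0,0],[0,0,7],0],[[0,0,0],[0,0,7],0],[[0,0,0],[0,0,0],0]]' --squeeze 10

```text
time_s: 1.1
tcp_pos: [0.2424, 0.6027, 0.2048]
tool_rot: [[0.158, 0.987, 0.0], [0.987, -0.158, -0.001], [-0.001, 0.0, -1.0]]
contact_force: [-0.1, -0.1, -0.1]
grip_width: 0.0175
```

Request:
servo_tool --commands '[[[-36,19,0],[0,0,0],0],[[-36,19,0],[0,0,0],0],[[-36,19,0],[0,0,0],0],[[-36,19,0],[0,0,0],0],[[-36,19,0],[0,0,0],0],[[-36,19,0],[0,0,0],0],[[-36,19,0],[0,0,0],0],[[-36,19,0],[0,0,0],0],[[-36,19,0],[0,0,0],0],[[-36,19,0],[0,0,0],0],[[-36,19,0],[0,0,0],0],[[-36,19,0],[0,0,0],0],[[-36,19,0],[0,0,0],0],[[-36,19,0],[0,0,0],0],[[-36,19,0],[0,0,0],0],[[-36,19,0],[0,0,0],0],[[-36,9,0],[0,0,0],0],[[-36,0,0],[0,0,0],0],[[-36,0,0],[0,0,0],0],[[-36,0,0],[0,0,0],0]]'

```text
time_s: 2.77
tcp_pos: [0.4396, -0.1586, 0.2053]
tool_rot: [[0.151, 0.988, -0.0], [0.988, -0.151, 0.0], [0.0, -0.0, -1.0]]
contact_force: [0.6, -0.1, 0.3]
grip_width: 0.0009
```

Request:
servo_tool --commands '[[[0,0,20],[0,0,0],0],[[0,0,20],[0,0,0],0],[[0,0,20],[0,0,0],0],[[0,0,20],[0,0,0],0],[[0,0,20],[0,0,0],0],[[0,0,0],[0,0,0],0],[[0,0,0],[0,0,0],0]]'

```text
time_s: 3.35
tcp_pos: [0.4395, -0.1568, 0.105]
tool_rot: [[0.153, 0.988, -0.002], [0.988, -0.153, 0.001], [0.0, -0.002, -1.0]]
contact_force: [0.5, 0.3, 0.2]
grip_width: 0.0002
```

```bash
cat > st.py <<'E'
from h import *
def st():
    o=manip.observe();c=np.array([.485,-.244]);a=np.radians(-8.8)
    R=np.array([[np.cos(a),-np.sin(a)],[np.sin(a),np.cos(a)]])
    tr=o["tool_rot"]
    print("t",o["time_s"],"jig xy mm",1e3*R.T@(o["tcp_pos"][:2]-c),"z",1e3*o["tcp_pos"][2],"F",o["contact_force"],"yaw y",np.degrees(np.arctan2(tr[1,1],tr[0,1])),"zax",tr[:,2],"w",o["grip_width"])
if __name__=="__main__": st()
E
python3 st.py
python3 - <<'E'
from h import *
p,d=manip.capture("scene"); crop("",p,200,60,480,290,2.8,"pics/s1.png")
E
```

```text
t 3.35 jig xy mm [-58.3501  79.2504] z 105.03031191358565 F [0.4546 0.3025 0.1596] yaw y -8.821790686278552 zax [-0.0021  0.0008 -1.    ] w 0.00021485042913545692
```

View pics/s1.png

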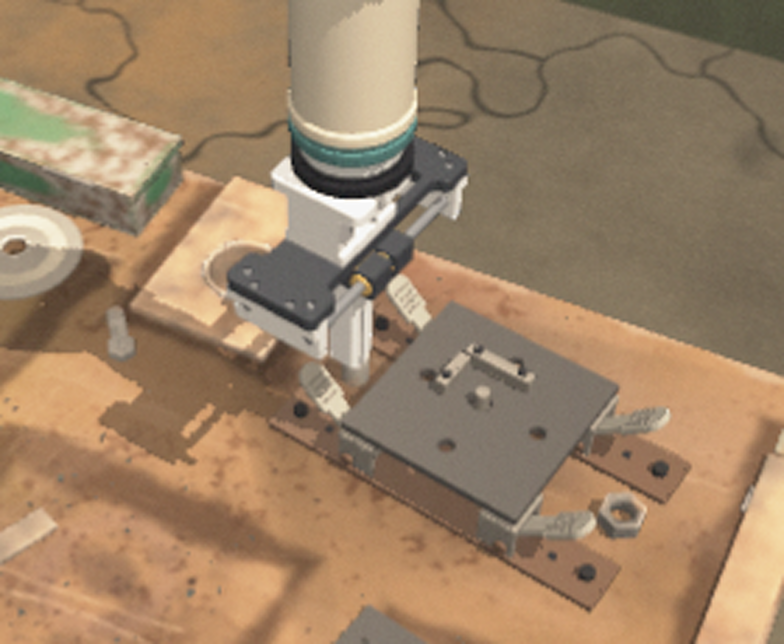

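The picture shows the shut fingers above the left side near the near-left lever, at about (350,370) in the crop. I'll move over the near-left corner and go down to z of about 60 mm.

Request:
servo_tool --commands '[[[-19,2,0],[0,0,0],0],[[0,0,15],[0,0,0],0],[[0,0,15],[0,0,0],0],[[0,0,13],[0,0,0],0],[[0,0,0],[0,0,0],0],[[0,0,0],[0,0,0],0]]'

```text
time_s: 3.9
tcp_pos: [0.4396, -0.1761, 0.0633]
tool_rot: [[0.155, 0.988, 0.001], [0.988, -0.155, -0.0], [-0.0, 0.001, -1.0]]
contact_force: [0.4, -0.3, -1.1]
grip_width: 0.0008
```

Request:
servo_tool --commands '[[[0,0,2],[0,0,0],0],[[0,0,1],[0,0,0],0],[[0,0,1],[0,0,0],0],[[0,0,0],[0,0,0],0]]'

```text
time_s: 4.23
tcp_pos: [0.4395, -0.176, 0.0588]
tool_rot: [[0.155, 0.988, 0.001], [0.988, -0.155, -0.0], [-0.0, 0.001, -1.0]]
contact_force: [-0.3, 0.4, 0.1]
grip_width: 0.0002
```

Request:
servo_tool --commands '[[[0,0,1],[0,0,0],0],[[0,0,1],[0,0,0],0],[[0,0,0],[0,0,0],0]]'

```text
time_s: 4.48
tcp_pos: [0.4391, -0.1759, 0.0564]
tool_rot: [[0.155, 0.988, -0.0], [0.988, -0.155, 0.0], [0.0, -0.0, -1.0]]
contact_force: [0.3, -0.4, -0.0]
grip_width: 0.0001
```

```bash
python3 st.py
```

```text
t 4.4833 jig xy mm [-55.7831  60.273 ] z 56.35712579367905 F [ 0.2953 -0.407  -0.042 ] yaw y -8.928904201793115 zax [-0.0002  0.0001 -1.    ] w 0.00012138847914891537
```

Request:
servo_tool --commands '[[[0,0,1],[0,0,0],0],[[0,0,0],[0,0,0],0],[[0,0,0],[0,0,0],0]]'

```text
time_s: 4.73
tcp_pos: [0.4391, -0.176, 0.0554]
tool_rot: [[0.155, 0.988, -0.0], [0.988, -0.155, 0.0], [0.0, -0.0, -1.0]]
contact_force: [0.7, 0.1, 1.4]
grip_width: 0.0006
```

Request:
servo_tool --commands '[[[0,0,1],[0,0,0],0],[[0,0,0],[0,0,0],0],[[0,0,0],[0,0,0],0]]'

```text
time_s: 4.98
tcp_pos: [0.4391, -0.176, 0.0544]
tool_rot: [[0.155, 0.988, -0.0], [0.988, -0.155, 0.0], [0.0, -0.0, -1.0]]
contact_force: [-0.6, -0.8, -0.4]
grip_width: 0.0004
```

Request:
servo_tool --commands '[[[0,0,1],[0,0,0],0],[[0,0,0],[0,0,0],0],[[0,0,0],[0,0,0],0]]'

```text
time_s: 5.23
tcp_pos: [0.4392, -0.176, 0.0542]
tool_rot: [[0.155, 0.988, 0.001], [0.988, -0.155, 0.0], [0.0, 0.0, -1.0]]
contact_force: [-1.5, 0.6, 9.2]
grip_width: 0.0005
```

Request:
servo_tool --commands '[[[0,0,1],[0,0,0],0],[[0,0,0],[0,0,0],0],[[0,0,0],[0,0,0],0]]'

```text
time_s: 5.48
tcp_pos: [0.4392, -0.1759, 0.054]
tool_rot: [[0.156, 0.988, 0.001], [0.988, -0.156, 0.001], [0.001, 0.001, -1.0]]
contact_force: [-3.7, 1.2, 20.0]
grip_width: 0.0004
```

Near left is firm: 20 N at z = 54.0 mm with first contact at 54.3. Next is near right.

Request:
servo_tool --commands '[[[0,0,-12],[0,0,0],0],[[-20,0,0],[0,0,0],0],[[-25,0,0],[0,0,0],0],[[-25,0,0],[0,0,0],0],[[-25,0,0],[0,0,0],0],[[-25,0,0],[0,0,0],0],[[0,0,0],[0,0,0],0],[[0,0,8],[0,0,0],0],[[0,0,1],[0,0,0],0],[[0,0,0],[0,0,0],0],[[0,0,0],[0,0,0],0]]'

```text
time_s: 6.4
tcp_pos: [0.4206, -0.2929, 0.055]
tool_rot: [[0.154, 0.988, -0.001], [0.988, -0.154, 0.001], [0.001, -0.001, -1.0]]
contact_force: [0.2, -0.0, -0.6]
grip_width: 0.0004
```

Request:
servo_tool --commands '[[[0,0,1],[0,0,0],0],[[0,0,0],[0,0,0],0],[[0,0,0],[0,0,0],0]]'

```text
time_s: 6.65
tcp_pos: [0.4208, -0.294, 0.0544]
tool_rot: [[0.154, 0.988, -0.0], [0.988, -0.154, 0.0], [0.0, -0.0, -1.0]]
contact_force: [0.5, 0.4, -0.8]
grip_width: 0.0003
```

```bash
python3 st.py
```

```text
t 6.65 jig xy mm [-55.8278 -59.1953] z 54.44695031942372 F [ 0.4751  0.407  -0.8477] yaw y -8.88107924795526 zax [-0.      0.0003 -1.    ] w 0.00026452606409024175
```

Request:
servo_tool --commands '[[[0,0,1],[0,0,0],0],[[0,0,0],[0,0,0],0],[[0,0,0],[0,0,0],0]]'

```text
time_s: 6.9
tcp_pos: [0.4208, -0.2942, 0.0542]
tool_rot: [[0.155, 0.988, 0.001], [0.988, -0.155, 0.001], [0.001, 0.001, -1.0]]
contact_force: [-0.5, 1.4, 7.6]
grip_width: 0.0005
```

Request:
servo_tool --commands '[[[0,0,1],[0,0,0],0],[[0,0,0],[0,0,0],0],[[0,0,0],[0,0,0],0]]'

```text
time_s: 7.15
tcp_pos: [0.4209, -0.2942, 0.054]
tool_rot: [[0.155, 0.988, 0.001], [0.988, -0.155, 0.001], [0.001, 0.001, -1.0]]
contact_force: [-2.8, 2.8, 16.3]
grip_width: 0.0002
```

Near right is firm too. Far right is next, along the right edge, clear of stop and dowel.

Request:
servo_tool --commands '[[[0,0,-12],[0,0,0],0],[[0,20,0],[0,0,0],0],[[0,23,0],[0,0,0],0],[[0,23,0],[0,0,0],0],[[0,23,0],[0,0,0],0],[[-1,23,0],[0,0,0],0],[[0,0,0],[0,0,0],0],[[0,0,8],[0,0,0],0],[[0,0,1],[0,0,0],0],[[0,0,0],[0,0,0],0],[[0,0,0],[0,0,0],0]]'

```text
time_s: 8.07
tcp_pos: [0.5294, -0.3128, 0.0551]
tool_rot: [[0.156, 0.988, -0.002], [0.988, -0.156, 0.001], [0.0, -0.002, -1.0]]
contact_force: [-0.4, 0.3, 0.6]
grip_width: 0.0004
```

Request:
servo_tool --commands '[[[0,0,1],[0,0,0],0],[[0,0,0],[0,0,0],0],[[0,0,0],[0,0,0],0]]'

```text
time_s: 8.32
tcp_pos: [0.5306, -0.313, 0.0545]
tool_rot: [[0.156, 0.988, -0.0], [0.988, -0.156, 0.0], [0.0, -0.0, -1.0]]
contact_force: [0.9, -0.5, 0.3]
grip_width: 0.0001
```

Request:
servo_tool --commands '[[[0,0,1],[0,0,0],0],[[0,0,0],[0,0,0],0],[[0,0,0],[0,0,0],0]]'

```text
time_s: 8.57
tcp_pos: [0.5308, -0.313, 0.0543]
tool_rot: [[0.155, 0.988, 0.0], [0.988, -0.155, 0.0], [0.0, 0.0, -1.0]]
contact_force: [-1.7, 0.5, 5.2]
grip_width: 0.0005
```

```bash
python3 st.py
```

```text
t 8.5667 jig xy mm [ 55.8223 -61.1884] z 54.28215827235079 F [-1.6676  0.4615  5.1846] yaw y -8.94350415715514 zax [ 0.0001  0.0001 -1.    ] w 0.000454872955527965
```

Request:
servo_tool --commands '[[[0,0,1],[0,0,0],0],[[0,0,0],[0,0,0],0],[[0,0,0],[0,0,0],0]]'

```text
time_s: 8.82
tcp_pos: [0.5308, -0.313, 0.0541]
tool_rot: [[0.156, 0.988, 0.0], [0.988, -0.156, 0.0], [0.0, 0.0, -1.0]]
contact_force: [-2.6, 1.7, 12.6]
grip_width: 0.0006
```

Far right is firm. For far left I lift above the stop (68 mm) first.

Request:
servo_tool --commands '[[[0,0,-14],[0,0,0],0],[[0,0,-14],[0,0,0],0],[[20,0,0],[0,0,0],0],[[25,0,0],[0,0,0],0],[[25,0,0],[0,0,0],0],[[25,0,0],[0,0,0],0],[[26,0,0],[0,0,0],0],[[0,0,0],[0,0,0],0],[[0,0,12],[0,0,0],0],[[0,0,12],[0,0,0],0],[[0,0,0],[0,0,0],0],[[0,0,0],[0,0,0],0]]'

```text
time_s: 9.82
tcp_pos: [0.5485, -0.1947, 0.0552]
tool_rot: [[0.157, 0.988, -0.002], [0.988, -0.157, -0.0], [-0.0, -0.002, -1.0]]
contact_force: [-0.1, -0.5, -0.6]
grip_width: 0.0004
```

Request:
servo_tool --commands '[[[0,0,1],[0,0,0],0],[[0,0,0],[0,0,0],0],[[0,0,0],[0,0,0],0]]'

```text
time_s: 10.07
tcp_pos: [0.5497, -0.194, 0.0556]
tool_rot: [[0.156, 0.988, 0.0], [0.988, -0.156, -0.0], [-0.0, 0.0, -1.0]]
contact_force: [-0.0, 0.2, 0.9]
grip_width: 0.0004
```

Request:
servo_tool --commands '[[[0,0,1],[0,0,0],0],[[0,0,0],[0,0,0],0],[[0,0,0],[0,0,0],0]]'

```text
time_s: 10.32
tcp_pos: [0.5498, -0.1934, 0.0545]
tool_rot: [[0.155, 0.988, 0.0], [0.988, -0.155, 0.0], [0.0, 0.0, -1.0]]
contact_force: [-0.1, 0.8, -0.4]
grip_width: 0.0007
```

Request:
servo_tool --commands '[[[0,0,1],[0,0,0],0],[[0,0,0],[0,0,0],0],[[0,0,0],[0,0,0],0]]'

```text
time_s: 10.57
tcp_pos: [0.55, -0.1934, 0.0537]
tool_rot: [[0.155, 0.988, 0.0], [0.988, -0.155, -0.0], [0.0, 0.0, -1.0]]
contact_force: [0.3, 0.3, 2.2]
grip_width: 0.0004
```

```bash
python3 st.py
```

```text
t 10.5667 jig xy mm [56.5272 59.9968] z 53.65565318658195 F [0.3032 0.2838 2.2445] yaw y -8.930411240842876 zax [ 0.0004 -0.     -1.    ] w 0.0004351772591510346
```

It begins to give at only 2 N. I'll press on to take up the full give.

Request:
servo_tool --commands '[[[0,0,1],[0,0,0],0],[[0,0,0],[0,0,0],0],[[0,0,0],[0,0,0],0]]'

```text
time_s: 10.82
tcp_pos: [0.5501, -0.1933, 0.0526]
tool_rot: [[0.155, 0.988, 0.0], [0.988, -0.155, -0.0], [0.0, 0.0, -1.0]]
contact_force: [0.7, 0.4, 1.5]
grip_width: 0.0
```

Request:
servo_tool --commands '[[[0,0,1],[0,0,0],0],[[0,0,0],[0,0,0],0],[[0,0,0],[0,0,0],0]]'

```text
time_s: 11.07
tcp_pos: [0.5502, -0.1933, 0.0515]
tool_rot: [[0.155, 0.988, 0.001], [0.988, -0.155, -0.0], [0.0, 0.001, -1.0]]
contact_force: [0.8, 1.1, 0.5]
grip_width: 0.0005
```

Request:
servo_tool --commands '[[[0,0,1],[0,0,0],0],[[0,0,0],[0,0,0],0],[[0,0,0],[0,0,0],0]]'

```text
time_s: 11.32
tcp_pos: [0.5502, -0.1933, 0.0511]
tool_rot: [[0.155, 0.988, 0.001], [0.988, -0.155, 0.0], [0.0, 0.001, -1.0]]
contact_force: [-0.5, 0.5, 7.3]
grip_width: 0.0002
```

Request:
servo_tool --commands '[[[0,0,1],[0,0,0],0],[[0,0,0],[0,0,0],0],[[0,0,0],[0,0,0],0]]'

```text
time_s: 11.57
tcp_pos: [0.5503, -0.1933, 0.0509]
tool_rot: [[0.155, 0.988, 0.001], [0.988, -0.155, 0.0], [0.001, 0.001, -1.0]]
contact_force: [-1.4, 2.1, 13.6]
grip_width: 0.0002
```

Far left gives: it sank 3.3 mm to a stop, then force rose to 13.6 N. I'll lift, move 45.5 mm outward (38 mm outward of the pin) and look before going down.

Request:
servo_tool --commands '[[[0,0,-14],[0,0,0],0],[[0,0,-14],[0,0,0],0],[[0,0,-14],[0,0,0],0],[[23,0,0],[0,0,0],0],[[23,0,0],[0,0,0],0],[[0,0,0],[0,0,0],0],[[0,0,0],[0,0,0],0],[[0,0,0],[0,0,0],0]]'

```text
time_s: 12.23
tcp_pos: [0.5564, -0.1487, 0.0912]
tool_rot: [[0.156, 0.988, -0.001], [0.988, -0.156, -0.001], [-0.001, -0.001, -1.0]]
contact_force: [0.3, 0.1, -0.4]
grip_width: 0.0003
```

```bash
python3 st.py
python3 - <<'E'
from h import *
p,d=manip.capture("scene"); crop("",p,280,110,450,260,4,"pics/s2.png")
E
```

```text
t 12.2333 jig xy mm [ 55.9631 105.0884] z 91.16370799305399 F [ 0.3214  0.1049 -0.384 ] yaw y -8.947090500547954 zax [-0.001  -0.0008 -1.    ] w 0.00025144177219459915
```

View pics/s2.png

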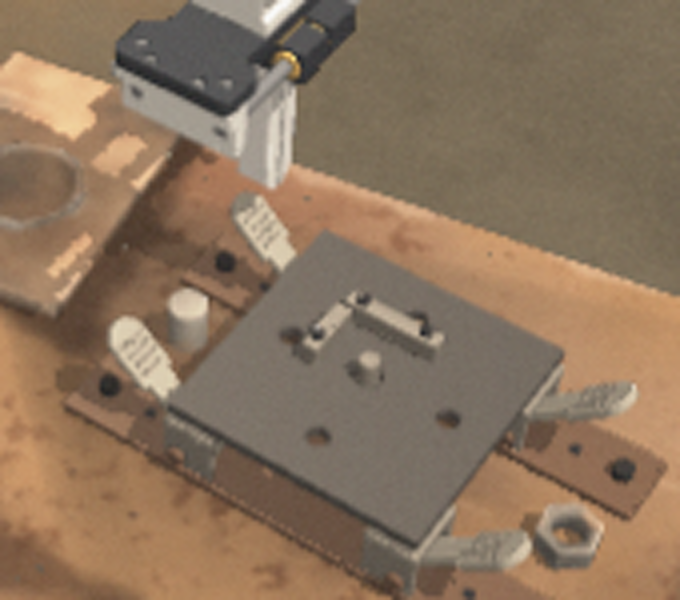

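All four levers stand and the tip at (265,180) in the crop is over the far-left paddle. Going down.

Request:
servo_tool --commands '[[[0,0,12],[0,0,0],0],[[0,0,10],[0,0,0],0],[[0,0,8],[0,0,0],0],[[0,0,4],[0,0,0],0],[[0,0,4],[0,0,0],0],[[0,0,4],[0,0,0],0],[[0,0,0],[0,0,0],0]]'

```text
time_s: 12.87
tcp_pos: [0.5568, -0.1481, 0.0488]
tool_rot: [[0.155, 0.988, -0.0], [0.988, -0.155, -0.0], [-0.0, -0.0, -1.0]]
contact_force: [0.2, 0.2, -0.7]
grip_width: 0.0005
```

Request:
servo_tool --commands '[[[0,0,4],[0,0,0],0],[[0,0,4],[0,0,0],0],[[0,0,4],[0,0,0],0],[[0,0,4],[0,0,0],0],[[0,0,0],[0,0,0],0]]'

```text
time_s: 13.28
tcp_pos: [0.557, -0.1476, 0.0327]
tool_rot: [[0.155, 0.988, -0.0], [0.988, -0.155, 0.0], [0.0, -0.0, -1.0]]
contact_force: [1.7, 1.0, 2.0]
grip_width: 0.0005
```

```bash
python3 st.py
```

```text
t 13.2833 jig xy mm [ 56.4352 106.329 ] z 32.72656963480898 F [1.7021 0.9947 1.9727] yaw y -8.912111512769398 zax [-0.0002  0.0003 -1.    ] w 0.0005489716762149797
```

Request:
servo_tool --commands '[[[0,0,3],[0,0,0],0],[[0,0,3],[0,0,0],0],[[0,0,3],[0,0,0],0],[[0,0,2],[0,0,0],0],[[0,0,0],[0,0,0],0]]'

```text
time_s: 13.7
tcp_pos: [0.5569, -0.1475, 0.0219]
tool_rot: [[0.155, 0.988, -0.0], [0.988, -0.155, 0.0], [0.0, -0.001, -1.0]]
contact_force: [-0.6, 0.8, 0.5]
grip_width: 0.0003
```

Request:
servo_tool --commands '[[[0,0,1],[0,0,0],0],[[0,0,1],[0,0,0],0],[[0,0,0],[0,0,0],0]]'

```text
time_s: 13.95
tcp_pos: [0.5568, -0.1478, 0.0204]
tool_rot: [[0.155, 0.988, -0.0], [0.988, -0.155, 0.0], [0.0, -0.0, -1.0]]
contact_force: [-0.4, 1.8, 2.4]
grip_width: 0.0005
```

Request:
servo_tool --commands '[[[0,0,1],[0,0,0],0],[[0,0,0],[0,0,0],0],[[0,0,0],[0,0,0],0]]'

```text
time_s: 14.2
tcp_pos: [0.5568, -0.1477, 0.0194]
tool_rot: [[0.155, 0.988, -0.0], [0.988, -0.155, 0.0], [0.0, -0.0, -1.0]]
contact_force: [-0.0, 2.9, 3.7]
grip_width: 0.0001
```

```bash
python3 st.py
```

```text
t 14.2 jig xy mm [ 56.2382 106.1215] z 19.441064648838903 F [-0.0005  2.9318  3.6977] yaw y -8.928735900015297 zax [-0.0003  0.0003 -1.    ] w 0.0001286970242617431
```

Not yet at the stop, as the force is still low. I'll go on a millimetre at a time.

Request:
servo_tool --commands '[[[0,0,1],[0,0,0],0],[[0,0,0],[0,0,0],0],[[0,0,0],[0,0,0],0]]'

```text
time_s: 14.45
tcp_pos: [0.5569, -0.1477, 0.0191]
tool_rot: [[0.155, 0.988, 0.0], [0.988, -0.155, 0.001], [0.001, -0.0, -1.0]]
contact_force: [-0.5, 3.9, 10.5]
grip_width: 0.0006
```

Request:
servo_tool --commands '[[[0,0,1],[0,0,0],0],[[0,0,0],[0,0,0],0],[[0,0,0],[0,0,0],0]]'

```text
time_s: 14.7
tcp_pos: [0.5569, -0.1477, 0.019]
tool_rot: [[0.155, 0.988, 0.0], [0.988, -0.155, 0.001], [0.001, 0.0, -1.0]]
contact_force: [-2.2, 4.8, 16.9]
grip_width: 0.0005
```

Request:
servo_tool --commands '[[[0,0,1],[0,0,0],0],[[0,0,0],[0,0,0],0],[[0,0,0],[0,0,0],0]]'

```text
time_s: 14.95
tcp_pos: [0.5569, -0.1477, 0.0188]
tool_rot: [[0.155, 0.988, 0.001], [0.988, -0.155, 0.001], [0.001, 0.0, -1.0]]
contact_force: [-3.7, 5.5, 24.9]
grip_width: 0.0008
```

The lever is hard on its stop (19 mm, 25 N). I'll lift and look.

Request:
servo_tool --commands '[[[0,0,-15],[0,0,0],0],[[0,0,-20],[0,0,0],0],[[0,0,-20],[0,0,0],0],[[0,0,-20],[0,0,0],0],[[0,0,0],[0,0,0],0],[[0,0,0],[0,0,0],0],[[0,0,0],[0,0,0],0]]'

```text
time_s: 15.53
tcp_pos: [0.5562, -0.1483, 0.0906]
tool_rot: [[0.156, 0.988, -0.001], [0.988, -0.156, -0.0], [-0.001, -0.001, -1.0]]
contact_force: [0.1, 0.1, 0.3]
grip_width: 0.0003
```

```bash
python3 st.py
python3 - <<'E'
from h import *
p,d=manip.capture("scene"); crop("",p,280,110,450,260,4,"pics/s3.png")
E
```

```text
t 15.5333 jig xy mm [ 55.6979 105.5025] z 90.56605788277469 F [0.1184 0.132  0.2641] yaw y -8.954859849596547 zax [-0.0014 -0.0004 -1.    ] w 0.0002667780999113632
```

View pics/s3.png

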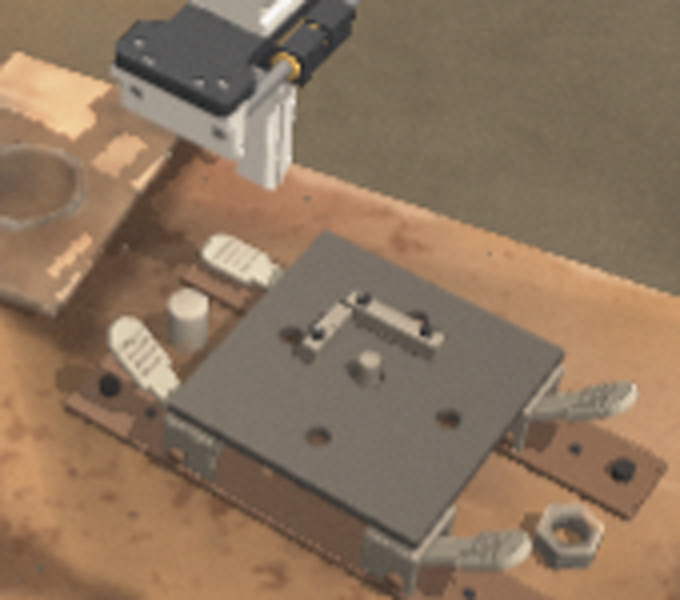

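The far-left lever at (240,258) in the crop lies flat. The other three stand, and the plate, bar end and nut look unmoved. Back to the far-left corner for the proof press.

Request:
servo_tool --commands '[[[-23,0,0],[0,0,0],0],[[-22,0,0],[0,0,0],0],[[0,0,10],[0,0,0],0],[[0,0,12],[0,0,0],0],[[0,0,10],[0,0,0],0],[[0,0,1],[0,0,0],0],[[0,0,0],[0,0,0],0],[[0,0,0],[0,0,0],0]]'

```text
time_s: 16.25
tcp_pos: [0.55, -0.1915, 0.058]
tool_rot: [[0.154, 0.988, -0.001], [0.988, -0.154, 0.001], [0.0, -0.001, -1.0]]
contact_force: [-0.5, -0.6, -0.2]
grip_width: 0.0004
```

Request:
servo_tool --commands '[[[0,0,1],[0,0,0],0],[[0,0,1],[0,0,0],0],[[0,0,0],[0,0,0],0],[[0,0,0],[0,0,0],0]]'

```text
time_s: 16.58
tcp_pos: [0.5502, -0.1923, 0.0567]
tool_rot: [[0.155, 0.988, 0.0], [0.988, -0.155, -0.0], [-0.0, 0.001, -1.0]]
contact_force: [0.1, -0.6, -0.1]
grip_width: 0.0002
```

Request:
servo_tool --commands '[[[0,0,1],[0,0,0],0],[[0,0,0],[0,0,0],0],[[0,0,0],[0,0,0],0]]'

```text
time_s: 16.83
tcp_pos: [0.55, -0.1924, 0.0555]
tool_rot: [[0.155, 0.988, -0.0], [0.988, -0.155, 0.0], [0.0, -0.0, -1.0]]
contact_force: [0.3, -0.2, 0.7]
grip_width: 0.0006
```

```bash
python3 st.py
```

```text
t 16.8333 jig xy mm [56.2875 60.9646] z 55.473657290222434 F [ 0.295  -0.2326  0.6856] yaw y -8.934871146077642 zax [-0.      0.0001 -1.    ] w 0.0005815951448583181
```

Request:
servo_tool --commands '[[[0,0,1],[0,0,0],0],[[0,0,1],[0,0,0],0],[[0,0,0],[0,0,0],0],[[0,0,0],[0,0,0],0]]'

```text
time_s: 17.17
tcp_pos: [0.5501, -0.1925, 0.0542]
tool_rot: [[0.155, 0.988, 0.001], [0.988, -0.155, 0.0], [0.0, 0.001, -1.0]]
contact_force: [-1.1, -0.0, 5.9]
grip_width: 0.0007
```

Request:
servo_tool --commands '[[[0,0,1],[0,0,0],0],[[0,0,0],[0,0,0],0],[[0,0,0],[0,0,0],0],[[0,0,0],[0,0,0],0]]'

```text
time_s: 17.5
tcp_pos: [0.5502, -0.1925, 0.054]
tool_rot: [[0.156, 0.988, 0.001], [0.988, -0.156, 0.0], [0.001, 0.001, -1.0]]
contact_force: [-2.2, 2.3, 13.0]
grip_width: 0.0002
```

The corner is now firm: 13 N at 54.0 mm. I'll withdraw and check.

Request:
servo_tool --commands '[[[0,0,-10],[0,0,0],0],[[0,0,-30],[0,0,0],0],[[0,0,-40],[0,0,0],0],[[0,0,-40],[0,0,0],0],[[0,0,-20],[0,0,0],0],[[0,0,0],[0,0,0],0],[[0,0,0],[0,0,0],0],[[0,0,0],[0,0,0],0],[[0,0,0],[0,0,0],0]]'

```text
time_s: 18.25
tcp_pos: [0.5489, -0.1918, 0.1909]
tool_rot: [[0.155, 0.988, -0.003], [0.988, -0.155, 0.001], [0.001, -0.003, -1.0]]
contact_force: [-0.6, -0.5, -0.4]
grip_width: 0.0005
```

```bash
python3 st.py
python3 - <<'E'
from h import *
p,d=manip.capture("scene"); crop("",p,220,110,450,280,3.4,"pics/s4.png")
E
```

```text
t 18.25 jig xy mm [55.1591 61.39  ] z 190.876505078604 F [-0.6282 -0.4824 -0.4193] yaw y -8.927742056735378 zax [-0.003  0.001 -1.   ] w 0.0005241998449177313
```

View pics/s4.png

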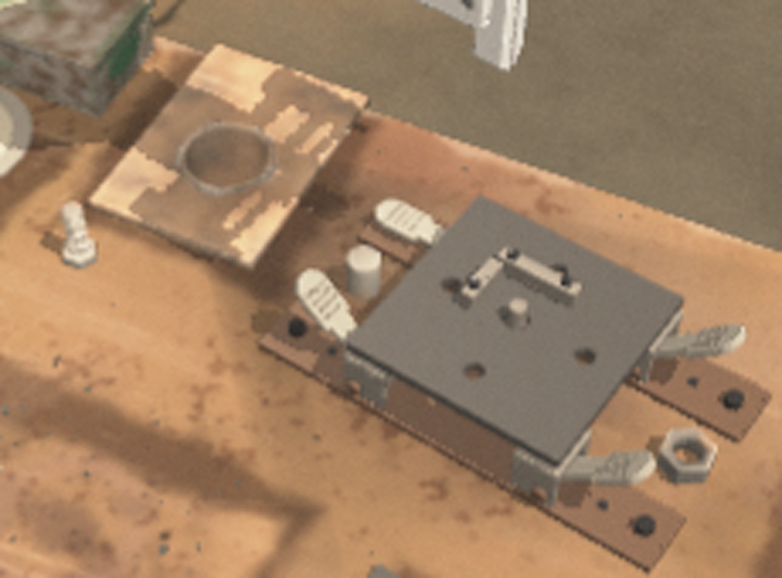

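The far-left lever is flat at (408,218) and the other three stand. Bolt (78,235), bar end (365,270) and nut (687,455) are in place, and the arm is clear. Handing in.

```bash
python3 -c "
from bench import manip
print(manip.hand_in())"
```

```text
the job is handed in; nothing more can be done
None
```

The loose corner was the far left one. Its lever is now pressed flat, the plate no longer gives there, and the job is handed in.

- **Finding the corner:** near left, near right and far right were all firm, staying at 54.0–54.1 mm under 12–20 N. Far left gave way at about 2 N and sank 3.3 mm, to 50.9 mm.
- **Lever:** I pressed the far-left lever down onto its stop, with the tip at 18.8 mm under 25 N.
- **Proof press:** the far-left corner then held at 54.0 mm under 13 N.
- **Last checks:** the final picture shows only the far-left lever flat and the other three standing. The plate, bar end, nut and bolt look unmoved by eye; I did not re-measure their positions. The arm was clear of everything at about 18 s, and no check failed or disagreed. The force readings carry about ±1 N of noise.

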